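Knock the brass bush out of its nest

TASK

A brass bearing bush is stuck deep in one of the two green knockout stands. Lift the red grip on that stand's knockout rod all the way up, so that the rod pushes the bush up out of its nest, then take the bush and set it down upright in the blue tray, letting go of it there. Leave the black roller in the other stand where it is.

Things in the scene. Friction and masses are not known exactly. Their poses are not given: they have to be found in the camera images.
- bush_center (a point): Centre of the brass bush: upright cylinder 40 mm across, 40 high, 0.3 kg. It starts sunk in a fixed stand's green 80 mm square block (top at z = 110 mm), its top 2 mm below the block's: no grip there. The raised rod lifts it 37 mm; 35 mm then stand proud, 5 stay in the nest (1.5 mm play). Then grip it about 12 mm below its top, so that fingertips clear the block, and lift straight out.
- lift_grip (a point): Centre of the red grip of the knockout rod that is under the brass bush: 30 (x) x 16 (y) x 34 mm high, at z = 105 mm when down. Pinch its 16 mm from above. +x points level to the nest's axis, 75 mm away. One rigid piece with the rod, it slides straight up only, 38 mm from down (start) to its stop; takes 10 to 14 N and stays at any height where it is left.
- tray: Blue open tray fixed to the table, 180 (x) by 160 (y) by 18 mm high, walls and floor about 4 mm thick. Origin at the centre of its underside, z up.
- roller_center (a point): Centre of the black plastic roller, an upright cylinder 40 mm across and 40 mm high, sunk in the nest of the other stand, which is identical and has its own red grip on its own rod. To be left alone. Colour of what sits in the nest tells the two stands apart.
There are look-alikes about, which are no part of the job. Of the things like the part that bears bush_center, leave any that is pink; of the rest the smaller one is meant.

How it is judged:
On the way:
1. the knockout rod has been lifted at least 30 mm and has raised the bush with it, the bush still standing on the rod (distance of lift_grip from where it was at the start of the episode above 0.03 m and height (world z) of bush_center above 0.116 m and z of bush_center in the frame of lift_grip between -0.026 and -0.01 m and horizontal distance between bush_center and lift_grip between 0.065 and 0.085 m), for 0.2 s.
At the end, for the whole second after the job is handed in: The brass bush stands upright (within 10 degrees) and at rest on the floor of the blue tray, clear of standing on its walls; the black roller is within 10 mm of where it started, in its nest (x of bush_center in the frame of tray between -0.075 and 0.075 m and y of bush_center in the frame of tray between -0.065 and 0.065 m and z of bush_center in the frame of tray below 0.03 m and angle between bush_center's own z axis and vertical below 0.17 rad and linear speed of bush below 0.02 m/s and distance of roller_center from where it was at the start of the episode below 0.01 m); the robot touches nothing.
It fails at once if the black roller moved more than 10 mm or was knocked out (distance of roller_center from where it was at the start of the episode above 0.01 m).
It fails at once if the bush dropped into the tray from more than about 5 cm instead of being set down (linear speed of bush above 1 m/s and horizontal distance between bush_center and tray below 0.09 m and height (world z) of bush_center below 0.08 m).
It also fails if it takes over 54 s, if anything falls off the work surface, if the arm or the gripper's body presses on something with over 40 N, if the wrist force passes 120 N, or if a joint passes its speed limit or range.

ROBOT

A 7-joint arm with a two-finger parallel gripper is mounted at the origin on the work surface. World frame = base frame: x ahead of the robot, y to its left, z up, the work surface at z = 0. Lengths are in m, angles in rad, forces in N, time in s.
With the tool pointing down it reaches from about 0.425 to 0.975 m from the base axis. Payload 16.7 kg.
Tool frame: the origin (TCP) lies at the very end of the fingers, on their centre line; the grasp point (between the pads) lies manip.tcp_to_grasp behind it (manip.tcp_to_grasp is the distance from the TCP to the grasp point, in m); z points along the fingers, x is the direction in which the jaws open and shut, and the axes are right-handed (so a half turn about z gives the same grasp; the last joint's range is limited). The gripper opens to 85 mm and grips with 20 to 120 N. Pads are 22 mm wide; open, the fingers measure 114 mm over their backs; the gripper's body (76 mm by 85 mm) begins 54 mm behind the grasp point. The pads swing forward as they close: fully open they stand 13 mm farther back than shut.
Start: joints at [-0.149, 0.426, 0.074, 1.606, -0.034, 1.111, -0.067], TCP at [0.675, -0, 0.231] pointing down, gripper open.
Joint ranges: [-2.85, 2.85], [-0.5, 2.14], [-1.23, 1.37], [0.21, 2.46], [-1.02, 4.16], [0.16, 2.05], [-2.73, 2.73]. Speed limits (rad/s): [1.89, 1.89, 2.39, 2.39, 3.01, 3.01, 3.01].

INTERFACE

Orientations are given as a rotation vector (axis times angle).
In Python, from bench import manip gives the robot as it stands.
- The arm moves only by the shell command python3 -m handwheel 'ROWS' [OPENING] [FORCE]. ROWS is JSON, a list of rows, each a list of 2 entries, a list of its own where there are three numbers: the shift along the tool's x, y, z scaled (see below), then the turn, a rotation vector about the tool's x, y, z scaled (see below). A call has exactly 5 rows; each row is the pose to reach, as a shift and turn from the pose commanded when the call began, along the tool's axes at that moment, turning the shorter way round; what a row does not reach only later rows make up. The controller multiplies each number of a shift by 0.15 m and each number of a turn by 2 pi rad. A row lasts 1/10 s, in which the tool goes at most 50 mm and 8.59 degrees, less where a joint would pass 70% of its speed; a pose out of reach is approached as far as the arm can. A call with a number of a shift or a turn outside -1 to 1 is refused whole. A call with a gripper value outside its range is refused whole. OPENING is the opening, from 0 (shut) to 1 (fully open), set as the call begins (- or left out, the last holds). The fingers move at their own pace and stop on an object; FORCE is the grip in N (left out, the last holds). Time passes only in rows, so rows that repeat a pose let the fingers close, or fill a call up. It gives the time, the measured TCP pose, the force and the opening at its end, in the units of the state.
- manip.read_state(): the state, without advancing time (a new reading comes with each control period).
- manip.get_image(name): name is "scene" or "side" or "wrist"; returns a dict with "frame" (384x512x3 uint8, red, green, blue), "fx", "fy", "cx", "cy" (pixels), "view" (4x4, takes a point from world to camera coordinates). Camera axes: x right, y down, z forward; pixel columns grow to the right and rows downward; lengths in m; the calibration is good to about 2 mm. A picture is of the moment at which its call begins. There is no depth.
- manip.close_job(): hands the job in, once; it reports no verdict.
The state is a dict: "time": time; "joint_pos": joint angles; "joint_velocities": joint speeds; "joint_torque": joint torques, N m; "tcp_pos": TCP position; "ee_rot": TCP orientation; "wrist_force": force on the tool from outside, world axes, zero at the start; "moment": the same for the moment, N m; "grip_width": finger opening in m.
Only numpy, scipy, OpenCV 4.12 (cv2) and the standard library are available. Lean on these libraries where they do the work, as an engineer would, in place of code of your own. Each camera call takes 0.05 s, during which the arm holds its last target. There are 200 camera calls.

## Working session

There is one attempt and no reset: what is moved stays moved. The work goes in short steps, Python scripts to look and compute and a shell command to move; the robot and the scene stay as the last step left them, time stands still between calls to the robot, and variables do not carry over. Pictures are saved under pics/ and viewed, on a budget of 10 in all, crops included, one or two more only if the job needs it, and the job is handed in when it is done.

```bash
ls; mkdir -p pics; python3 - <<'E'
from bench import manip
import cv2,numpy as np,json
print(manip.read_state(), manip.tcp_to_grasp)
for n in ("scene","side"):
    d=manip.get_image(n); cv2.imwrite(f"pics/{n}0.png",d["frame"][:,:,::-1])
    print(n,d["fx"],d["fy"],d["cx"],d["cy"],np.round(d["view"],4).tolist())
a=np.hstack([cv2.imread("pics/scene0.png"),])
cv2.imwrite("pics/s0.png",cv2.resize(a,(800,600),interpolation=cv2.INTER_CUBIC))
cv2.imwrite("pics/d0.png",cv2.resize(cv2.imread("pics/side0.png"),(800,600),interpolation=cv2.INTER_CUBIC))
E
```

```text
pics
{'time': 0.0, 'joint_pos': array([-0.14946841,  0.42673436,  0.07386358,  1.60661103, -0.03408312,
        1.11080777, -0.06712235]), 'joint_velocities': array([ 1.60367062e-03, -1.67002155e-03,  2.37496891e-03, -6.25620733e-04,
       -1.22683389e-03, -1.67767620e-03, -5.88578427e-05]), 'joint_torque': array([ 7.16691302e-04, -9.49842310e+01,  3.76242042e+00, -4.63523841e+01,
        1.94300286e-02,  1.01335210e-02,  2.85131875e-06]), 'tcp_pos': array([ 6.74587819e-01, -6.39681821e-05,  2.30607638e-01]), 'ee_rot': array([ 3.14147532e+00, -1.41007154e-04, -2.03523099e-03]), 'wrist_force': array([-0.49956505, -0.01485713, -0.34316725]), 'moment': array([ 0.00200279, -0.03874521,  0.00377979]), 'grip_width': 0.085372739524408} 0.0187
scene 359.2311247540716 359.2311247540716 255.62867445401963 189.31521636820216 [[-0.4702, 0.8825, -0.0062, 0.3166], [0.6579, 0.3458, -0.669, -0.2691], [-0.5883, -0.3187, -0.7432, 1.2477], [0.0, 0.0, 0.0, 1.0]]
side 395.56778288097047 395.56778288097047 257.6863681110555 193.2050904497381 [[-0.8453, -0.5339, -0.0201, 0.4332], [-0.297, 0.5009, -0.8129, 0.2602], [0.4441, -0.6812, -0.582, 0.6923], [0.0, 0.0, 0.0, 1.0]]
```

View pics/s0.png

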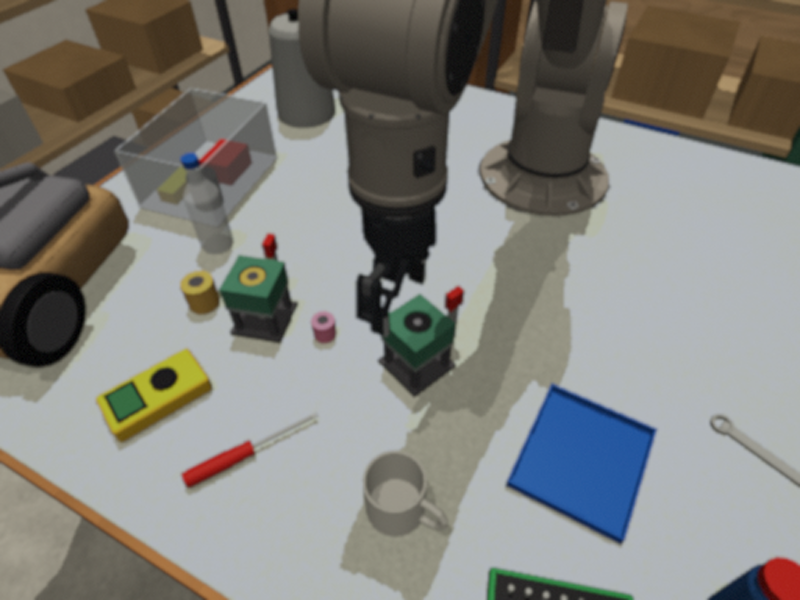

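View pics/d0.png

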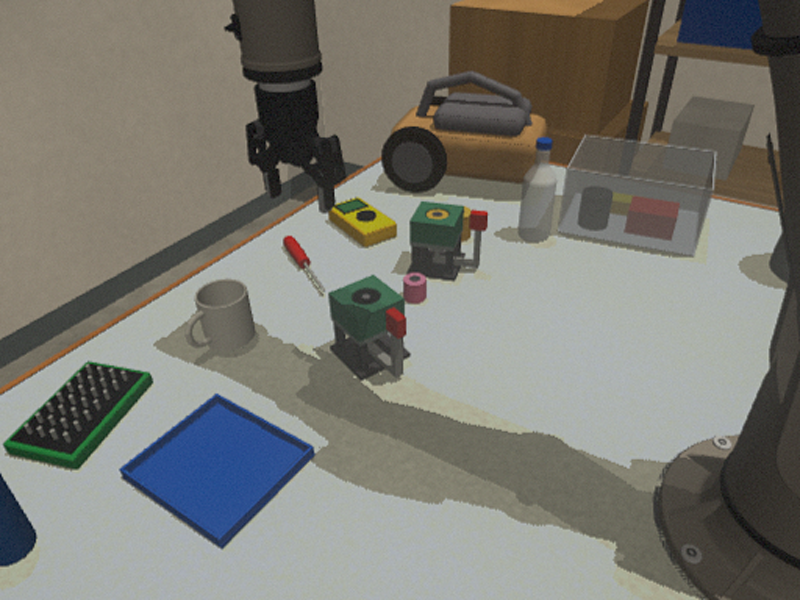

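The brass bush sits in the far stand, at (252,276) in scene and (438,214) in side. Its red grip is at (270,245) in scene and (479,220) in side. The roller stand is at (418,322), and the tray's rim corners are at (553,387), (655,430), (622,540) and (509,485). The loose larger brass piece and the pink one are look-alikes.

```bash
cat > h.py <<'E'
import numpy as np, cv2
from bench import manip
from scipy.spatial.transform import Rotation as R
def ray(d,u,v,z):
    V=np.array(d["view"]); c=-V[:3,:3].T@V[:3,3]
    r=V[:3,:3].T@np.array([(u-d["cx"])/d["fx"],(v-d["cy"])/d["fy"],1])
    return c+r*(z-c[2])/r[2]
def proj(d,p):
    V=np.array(d["view"]); q=V[:3,:3]@np.array(p)+V[:3,3]
    return d["fx"]*q[0]/q[2]+d["cx"], d["fy"]*q[1]/q[2]+d["cy"]
def togo(target,yaw=None):
    """shift in tool axes /0.15; yaw = desired world angle of tool x, turn about tool z /2pi"""
    s=manip.read_state(); M=R.from_rotvec(s["ee_rot"]).as_matrix()
    print("shift",np.round(M.T@(np.array(target)-s["tcp_pos"])/.15,3),"tcp",np.round(s["tcp_pos"],4),"yawx",np.degrees(np.arctan2(M[1,0],M[0,0])).round(1),"t",s["time"])
E
python3 - <<'E'
from h import *
k=.64
S=manip.get_image("scene");D=manip.get_image("side")
for n,d,pts in (("scene",S,dict(bush=(252,276,.108),grip=(270,245,.105),roller=(418,322,.108),rgrip=(454,298,.105),t1=(553,387,.018),t2=(655,430,.018),t3=(622,540,.018),t4=(509,485,.018))),
 ("side",D,dict(bush=(438,214,.108),grip=(479,220,.105),roller=(367,296,.108),rgrip=(397,322,.105),t1=(218,397,.018),t2=(312,452,.018),t3=(222,544,.018),t4=(123,471,.018)))):
    for q,(u,v,z) in pts.items(): print(n,q,ray(d,u*k,v*k,z)[:2].round(4))
E
```

```text
scene bush [ 0.6241 -0.2913]
scene grip [ 0.5498 -0.3122]
scene roller [ 0.5855 -0.015 ]
scene rgrip [0.515  0.0114]
scene t1 [0.5373 0.1932]
scene t2 [0.5393 0.3451]
scene t3 [0.7154 0.3394]
scene t4 [0.7144 0.1888]
side bush [ 0.6186 -0.2902]
side grip [ 0.5479 -0.3116]
side roller [ 0.5816 -0.0164]
side rgrip [0.5127 0.0103]
side t1 [0.6979 0.1888]
side t2 [0.5225 0.1975]
side t3 [0.5248 0.35  ]
side t4 [0.7031 0.3423]
```

```bash
python3 - <<'E'
from h import *
k=.64
S=manip.get_image("scene");D=manip.get_image("side")
print(ray(S,215*k,243*k,0)[:2],ray(D,537*k,235*k,0)[:2])
for z in (.15,.2,.25):
  print(z,np.array(proj(S,[*((ray(S,215*k,243*k,0)+ray(D,537*k,235*k,0))[:2]/2),z]))/k)
E
python3 -m handwheel '[[[-0.08,0.2,0],[0,0,0.02]],[[-0.17,0.4,0],[0,0,0.04]],[[-0.25,0.6,0],[0,0,0.06]],[[-0.34,0.8,0],[0,0,0.08]],[[-0.42,1.0,0],[0,0,0.1]]]' 1 60
python3 -c "
from h import *
togo([.549,-.312,.23])"
```

```text
[ 0.5123652  -0.49707869] [ 0.50172644 -0.49211083]
0.15 [196.90467704 179.14271798]
0.2 [188.87126347 155.02830734]
0.25 [180.18977663 128.96853379]
time: 0.8
tcp_pos: [0.6112, -0.1512, 0.2314]
ee_rot: [-2.985, 0.979, 0.0]
wrist_force: [-0.0, -0.3, 0.4]
grip_width: 0.0856
shift [0.301 1.11  0.009] tcp [ 0.6112 -0.1512  0.2314] yawx -36.3 t 0.8
```

```bash

python3 -m handwheel '[[[0.06,0.2,0],[0,0,0.02]],[[0.12,0.4,0],[0,0,0.04]],[[0.18,0.6,0],[0,0,0.06]],[[0.24,0.8,0],[0,0,0.08]],[[0.3,1.0,0],[0,0,0.105]]]'
python3 - <<'E'
from h import *
togo([.549,-.312,.23])
W=manip.get_image("wrist"); cv2.imwrite("pics/w1.png",cv2.resize(W["frame"][:,:,::-1],(800,600),interpolation=cv2.INTER_CUBIC))
for p in ([.549,-.312,.122],[.621,-.291,.108]): print(np.array(proj(W,p))/.64)
E
```

```text
time: 1.3
tcp_pos: [0.5597, -0.2989, 0.2314]
ee_rot: [-2.514, 1.884, -0.0]
wrist_force: [0.0, 0.6, 0.6]
grip_width: 0.0855
shift [0.064 0.093 0.01 ] tcp [ 0.5597 -0.2989  0.2314] yawx -73.7 t 1.3
[407.32735406 318.8374274 ]
[407.8713108  191.17442397]
```

View pics/w1.png

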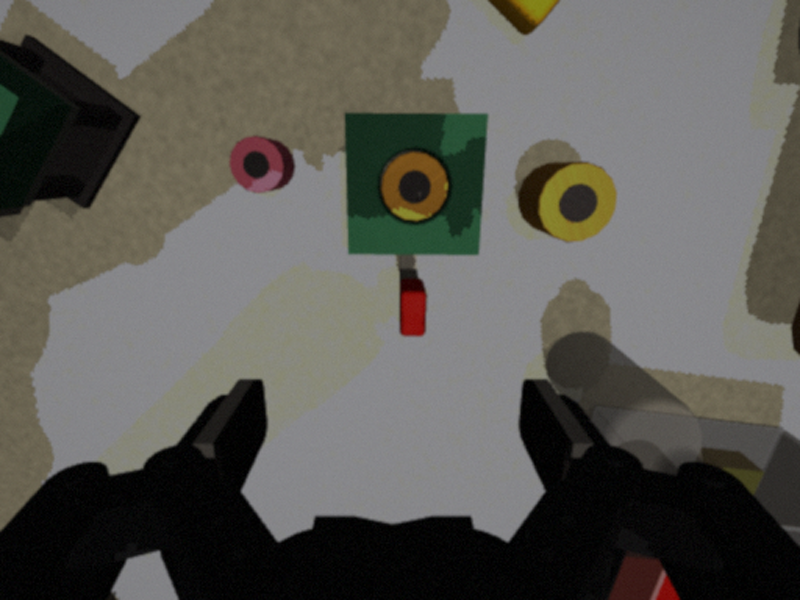

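The grip's top face is centred at (413,312) and the bush top at (414,186). The yaw is aligned: the block's edges run parallel to the image axes.

```bash
python3 - <<'E'
from h import *
W=manip.get_image("wrist")
g=ray(W,413*.64,312*.64,.122); b=ray(W,414*.64,186*.64,.108); print(g,b,np.linalg.norm((g-b)[:2]),np.degrees(np.arctan2(*(b-g)[[1,0]])))
togo([*g[:2],.105-.0187])
togo([*b[:2],.105-.0187])
E
```

```text
[ 0.55112895 -0.31984156  0.122     ] [ 0.62216722 -0.30056325  0.108     ] 0.07360766941650809 15.183201506815536
shift [0.097 0.074 0.969] tcp [ 0.5579 -0.3024  0.2316] yawx -74.0 t 1.4
shift [ 0.104 -0.416  0.968] tcp [ 0.5579 -0.3024  0.2316] yawx -74.0 t 1.4
```

That image was taken before the arm had settled, so I'll go lower, settle and look again.

```bash

python3 -m handwheel '[[[0.07,0.055,0.2],[0,0,0]],[[0.07,0.055,0.3],[0,0,0]],[[0.07,0.055,0.3],[0,0,0]],[[0.07,0.055,0.3],[0,0,0]],[[0.07,0.055,0.3],[0,0,0]]]' 0.7
python3 - <<'E'
from h import *
W=manip.get_image("wrist"); cv2.imwrite("pics/w2.png",cv2.resize(W["frame"][:,:,::-1],(800,600),interpolation=cv2.INTER_CUBIC))
np.savez("w2.npz",**{k:W[k] for k in ("fx","fy","cx","cy","view")})
togo([.553,-.315,.0863])
E
```

```text
time: 1.9
tcp_pos: [0.5561, -0.3098, 0.1873]
ee_rot: [-2.519, 1.876, -0.002]
wrist_force: [0.5, -0.9, 0.9]
grip_width: 0.0595
shift [0.026 0.03  0.673] tcp [ 0.556  -0.3099  0.1873] yawx -73.3 t 1.95
```

View pics/w2.png

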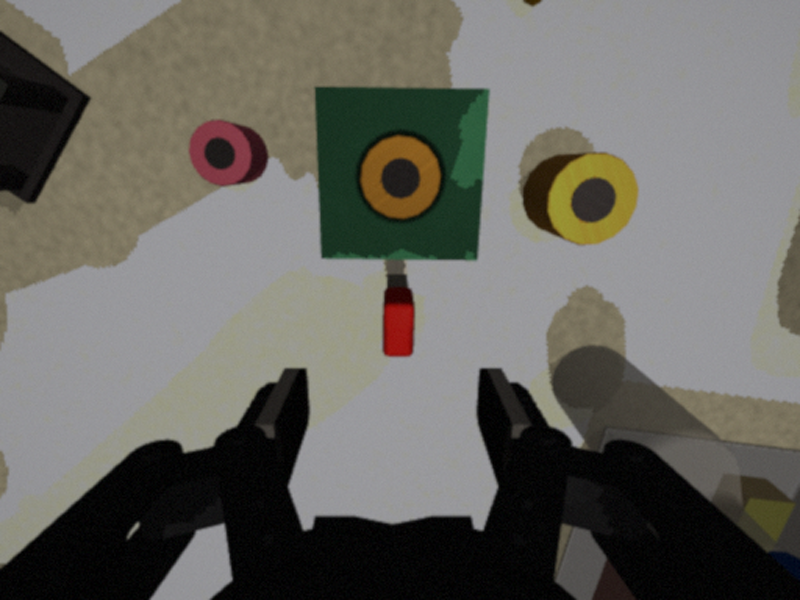

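Settled view: the grip's top is at (398.5,329), the bush top at (401,177), and the finger midline is near x=393.

```bash
python3 - <<'E'
from h import *
W=dict(np.load("w2.npz"))
g=ray(W,398.5*.64,329*.64,.122); b=ray(W,401*.64,177*.64,.108); print(g,b,np.linalg.norm((g-b)[:2]),np.degrees(np.arctan2(*(b-g)[[1,0]])))
print(np.array(proj(W,[.556,-.3099,.122]))/.64)
togo([*g[:2],.105-.0187])
togo([*b[:2],.133-.0187])
E
```

```text
[ 0.55393834 -0.31417532  0.122     ] [ 0.62506645 -0.29409907  0.108     ] 0.07390713467107579 15.761973538333582
[391.58839956 323.09027087]
shift [0.023 0.022 0.673] tcp [ 0.556  -0.3099  0.1873] yawx -73.3 t 1.95
shift [ 0.031 -0.471  0.487] tcp [ 0.556  -0.3099  0.1873] yawx -73.3 t 1.95
```

```bash

python3 -m handwheel '[[[0.024,0.024,0.15],[0,0,0.0025]],[[0.024,0.024,0.3],[0,0,0.0025]],[[0.024,0.024,0.5],[0,0,0.0025]],[[0.024,0.024,0.66],[0,0,0.0025]],[[0.024,0.024,0.66],[0,0,0.0025]]]' 0.6
python3 -m handwheel '[[[0,0,0],[0,0,0]],[[0,0,0],[0,0,0]],[[0,0,0],[0,0,0]],[[0,0,0],[0,0,0]],[[0,0,0],[0,0,0]]]' 0 60
python3 -m handwheel '[[[0,0,0],[0,0,0]],[[0,0,0],[0,0,0]],[[0,0,0],[0,0,0]],[[0,0,0],[0,0,0]],[[0,0,0],[0,0,0]]]' 0 80
python3 -c "
from h import *
togo([.5535,-.3143,.0863])"
```

```text
time: 2.45
tcp_pos: [0.5518, -0.3136, 0.0851]
ee_rot: [2.504, -1.896, -0.006]
wrist_force: [-0.9, 0.9, 0.3]
grip_width: 0.0512
time: 2.95
tcp_pos: [0.5534, -0.3138, 0.0892]
ee_rot: [-2.504, 1.895, -0.001]
wrist_force: [-6.3, 8.6, 12.8]
grip_width: 0.0152
time: 3.45
tcp_pos: [0.5534, -0.3138, 0.0893]
ee_rot: [-2.504, 1.895, -0.001]
wrist_force: [-5.7, 8.0, 12.7]
grip_width: 0.0154
shift [0.003 0.    0.02 ] tcp [ 0.5534 -0.3138  0.0893] yawx -74.2 t 3.45
```

```bash

python3 -m handwheel '[[[0,0,-0.03],[0,0,0]],[[0,0,-0.06],[0,0,0]],[[0,0,-0.09],[0,0,0]],[[0,0,-0.12],[0,0,0]],[[0,0,-0.14],[0,0,0]]]'
python3 -m handwheel '[[[0,0,-0.03],[0,0,0]],[[0,0,-0.06],[0,0,0]],[[0,0,-0.09],[0,0,0]],[[0,0,-0.13],[0,0,0]],[[0,0,-0.13],[0,0,0]]]'
python3 -c "
from h import *
togo([.5535,-.3143,.0893+.038])"
```

```text
time: 3.95
tcp_pos: [0.5533, -0.3138, 0.1089]
ee_rot: [-2.504, 1.895, 0.0]
wrist_force: [4.5, 4.5, -11.6]
grip_width: 0.015
time: 4.45
tcp_pos: [0.5534, -0.3137, 0.1276]
ee_rot: [-2.505, 1.895, 0.0]
wrist_force: [6.1, 2.8, -19.3]
grip_width: 0.015
shift [0.004 0.    0.002] tcp [ 0.5534 -0.3137  0.1276] yawx -74.2 t 4.45
```

```bash

python3 -m handwheel '[[[0,0,0],[0,0,0]],[[0,0,0],[0,0,0]],[[0,0,0],[0,0,0]],[[0,0,0],[0,0,0]],[[0,0,0],[0,0,0]]]' 0.6
python3 -m handwheel '[[[0,0,-0.2],[0,0,0]],[[0,0,-0.45],[0,0,0]],[[0,0,-0.55],[0,0,0]],[[0,0,-0.55],[0,0,0]],[[0,0,-0.55],[0,0,0]]]' 0.8
python3 - <<'E'
from h import *
W=manip.get_image("wrist"); cv2.imwrite("pics/w3.png",cv2.resize(W["frame"][:,:,::-1],(800,600),interpolation=cv2.INTER_CUBIC))
np.savez("w2.npz",**{k:W[k] for k in ("fx","fy","cx","cy","view")})
togo([.6255,-.294,.1143])
print([np.array(proj(W,p))/.64 for p in ([.6255,-.294,.145],[.5534,-.3143,.16])])
E
```

```text
time: 4.95
tcp_pos: [0.5529, -0.3149, 0.1281]
ee_rot: [-2.504, 1.897, -0.001]
wrist_force: [0.4, 0.2, -0.2]
grip_width: 0.0514
time: 5.45
tcp_pos: [0.5527, -0.3145, 0.2099]
ee_rot: [-2.504, 1.897, 0.0]
wrist_force: [0.1, 0.1, -1.0]
grip_width: 0.0682
shift [ 0.002 -0.506  0.633] tcp [ 0.5524 -0.3144  0.2093] yawx -74.3 t 5.5
[array([391.2439237, 166.3711504]), array([391.43911919, 332.79669976])]
```

View pics/w3.png

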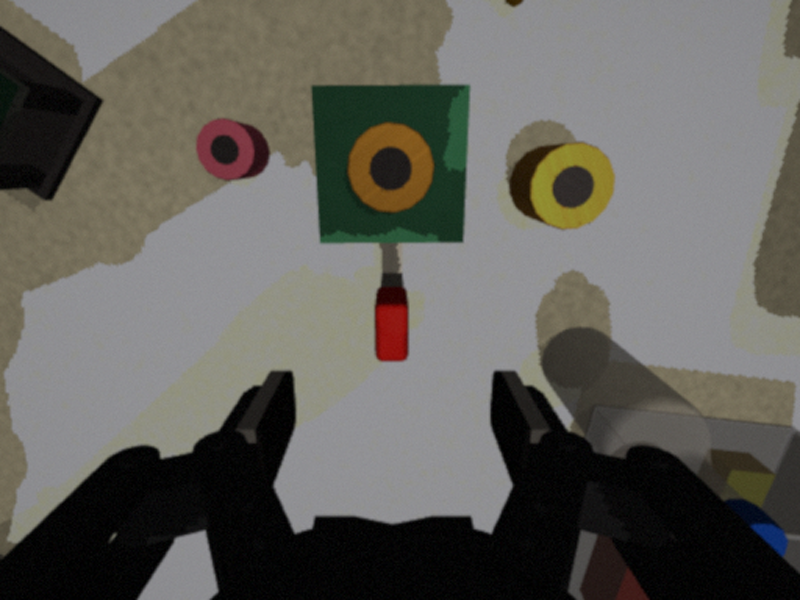

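The bush is raised, with its top at (391,167), and the grip is up at (392,332), both as predicted. Next I move over the bush and down.

```bash

python3 -m handwheel '[[[0,-0.2,0],[0,0,0]],[[0,-0.4,0],[0,0,0]],[[0,-0.505,0],[0,0,0]],[[0,-0.505,0],[0,0,0]],[[0,-0.505,0],[0,0,0]]]' 0.85
python3 -m handwheel '[[[0,0,0.15],[0,0,0]],[[0,0,0.3],[0,0,0]],[[0,0,0.45],[0,0,0]],[[0,0,0.58],[0,0,0]],[[0,0,0.58],[0,0,0]]]'
python3 - <<'E'
from h import *
togo([.6255,-.294,.1135])
W=manip.get_image("side"); cv2.imwrite("pics/s4.png",cv2.resize(W["frame"][80:240,200:400,::-1],(800,640))[:600])
E
```

```text
time: 6.0
tcp_pos: [0.6249, -0.2945, 0.2092]
ee_rot: [2.503, -1.897, -0.003]
wrist_force: [-0.8, 0.1, 0.8]
grip_width: 0.0725
time: 6.5
tcp_pos: [0.6232, -0.2943, 0.1207]
ee_rot: [2.501, -1.898, -0.007]
wrist_force: [-0.8, 0.2, 0.2]
grip_width: 0.0721
shift [ 0.002 -0.016  0.048] tcp [ 0.6232 -0.2943  0.1207] yawx -74.4 t 6.5
```

View pics/s4.png

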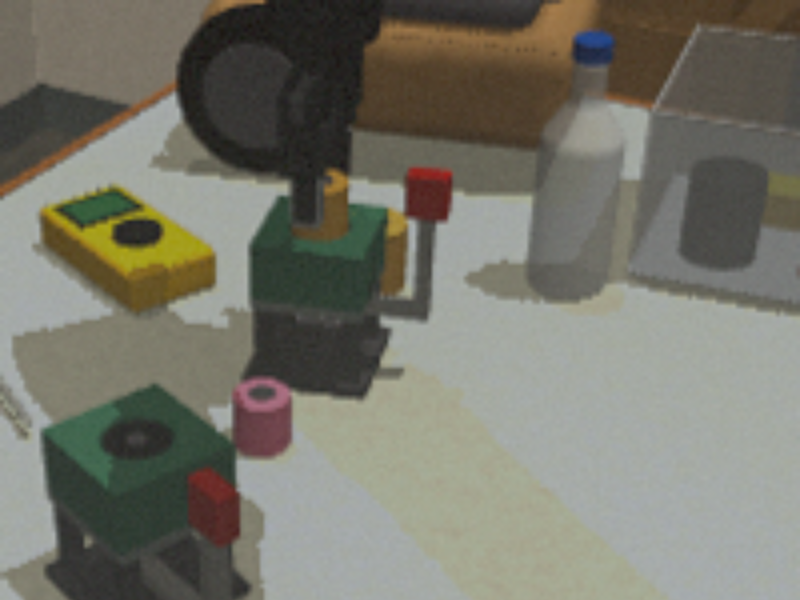

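The fingers straddle the bush (crop around (320,200)). I'll go 6 mm lower and close.

```bash

python3 -m handwheel '[[[0,-0.01,0.04],[0,0,0]],[[0,-0.01,0.04],[0,0,0]],[[0,-0.01,0.04],[0,0,0]],[[0,-0.01,0.04],[0,0,0]],[[0,-0.01,0.04],[0,0,0]]]'
python3 -m handwheel '[[[0,0,0],[0,0,0]],[[0,0,0],[0,0,0]],[[0,0,0],[0,0,0]],[[0,0,0],[0,0,0]],[[0,0,0],[0,0,0]]]' 0.3 60
python3 -m handwheel '[[[0,0,0],[0,0,0]],[[0,0,0],[0,0,0]],[[0,0,0],[0,0,0]],[[0,0,0],[0,0,0]],[[0,0,0],[0,0,0]]]' 0.3 60
```

```text
time: 7.05
tcp_pos: [0.6274, -0.2938, 0.1177]
ee_rot: [-2.504, 1.897, -0.001]
wrist_force: [-0.2, 0.8, 0.7]
grip_width: 0.0724
time: 7.55
tcp_pos: [0.6273, -0.2938, 0.1174]
ee_rot: [-2.504, 1.897, -0.0]
wrist_force: [-0.8, 1.0, 1.8]
grip_width: 0.0384
time: 8.05
tcp_pos: [0.6272, -0.2938, 0.1173]
ee_rot: [-2.504, 1.897, 0.0]
wrist_force: [-0.5, 1.3, 3.0]
grip_width: 0.0385
```

```bash

python3 -m handwheel '[[[0,0,-0.05],[0,0,0]],[[0,0,-0.12],[0,0,0]],[[0,0,-0.25],[0,0,0]],[[0,0,-0.4],[0,0,0]],[[0,0,-0.55],[0,0,0]]]' 0 60
python3 -m handwheel '[[[0,0,-0.15],[0,0,0]],[[0,0,-0.25],[0,0,0]],[[0,0,-0.25],[0,0,0]],[[0,0,-0.25],[0,0,0]],[[0,0,-0.25],[0,0,0]]]'
python3 - <<'E'
from h import *
togo([.62,.268,.23])
W=manip.get_image("side"); cv2.imwrite("pics/s5.png",cv2.resize(W["frame"][40:240,150:400,::-1],(750,600)))
E
```

```text
time: 8.55
tcp_pos: [0.6271, -0.2939, 0.2013]
ee_rot: [2.504, -1.897, 0.0]
wrist_force: [-0.2, -0.9, -2.9]
grip_width: 0.0387
time: 9.05
tcp_pos: [0.6267, -0.2935, 0.236]
ee_rot: [2.504, -1.897, -0.003]
wrist_force: [-0.5, 1.1, -2.3]
grip_width: 0.0382
shift [-3.616 -0.97   0.042] tcp [ 0.6267 -0.2935  0.236 ] yawx -74.3 t 9.05
```

View pics/s5.png

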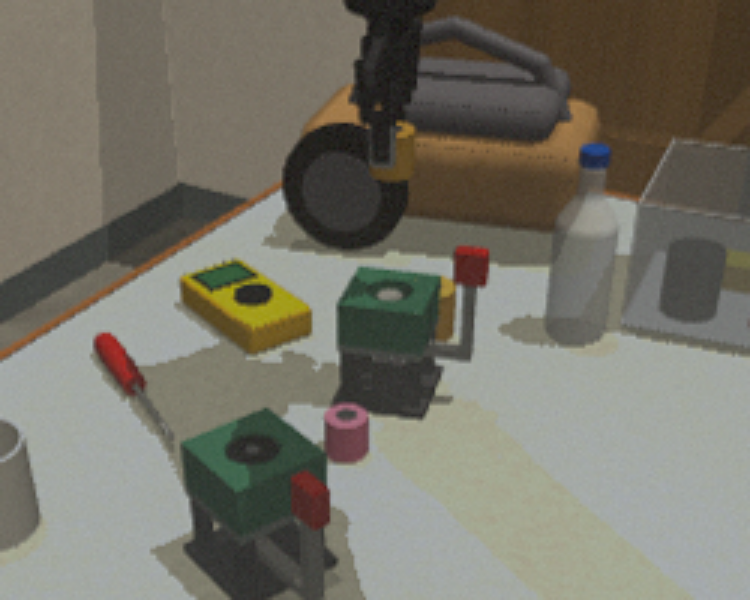

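The bush is held upright at (390,150), and the nest shows empty. Carrying it at height to the tray.

```bash

python3 -m handwheel '[[[-0.15,-0.04,0],[0,0,0]],[[-0.32,-0.085,0],[0,0,0]],[[-0.51,-0.137,0],[0,0,0]],[[-0.7,-0.188,0],[0,0,0]],[[-0.9,-0.242,0],[0,0,0]]]'
python3 -m handwheel '[[[-0.19,-0.051,0],[0,0,0]],[[-0.38,-0.102,0],[0,0,0]],[[-0.57,-0.153,0],[0,0,0]],[[-0.76,-0.204,0],[0,0,0]],[[-0.95,-0.255,0],[0,0,0]]]'
python3 -m handwheel '[[[-0.19,-0.051,0],[0,0,0]],[[-0.38,-0.102,0],[0,0,0]],[[-0.57,-0.153,0],[0,0,0]],[[-0.76,-0.204,0],[0,0,0]],[[-0.95,-0.255,0],[0,0,0]]]'
python3 -m handwheel '[[[-0.19,-0.051,0],[0,0,0]],[[-0.38,-0.102,0],[0,0,0]],[[-0.54,-0.145,0],[0,0,0]],[[-0.68,-0.183,0],[0,0,0]],[[-0.78,-0.21,0],[0,0,0]]]'
python3 - <<'E'
from h import *
togo([.62,.268,.0175])
print(manip.read_state()["joint_pos"].round(2))
E
```

```text
time: 9.6
tcp_pos: [0.6251, -0.153, 0.2364]
ee_rot: [2.503, -1.897, -0.002]
wrist_force: [0.5, -0.2, -2.3]
grip_width: 0.0387
time: 10.1
tcp_pos: [0.6234, -0.0053, 0.2365]
ee_rot: [2.503, -1.897, -0.001]
wrist_force: [0.2, 0.2, -1.8]
grip_width: 0.0382
time: 10.6
tcp_pos: [0.6217, 0.1421, 0.2364]
ee_rot: [2.503, -1.897, -0.001]
wrist_force: [0.3, 0.1, -1.4]
grip_width: 0.038
time: 11.1
tcp_pos: [0.6202, 0.2639, 0.2363]
ee_rot: [2.504, -1.895, -0.001]
wrist_force: [-0.1, -0.1, -2.6]
grip_width: 0.0384
shift [-0.027 -0.008  1.458] tcp [0.6202 0.2639 0.2363] yawx -74.2 t 11.1
[-0.69  0.43  0.27  1.61 -0.12  1.12 -1.69]
```

```bash

python3 -m handwheel '[[[-0.02,0,0.15],[0,0,0]],[[-0.02,0,0.35],[0,0,0]],[[-0.02,0,0.58],[0,0,0]],[[-0.02,0,0.8],[0,0,0]],[[-0.02,0,0.95],[0,0,0]]]'
python3 -m handwheel '[[[0,0,0.12],[0,0,0]],[[0,0,0.24],[0,0,0]],[[0,0,0.34],[0,0,0]],[[0,0,0.4],[0,0,0]],[[0,0,0.4],[0,0,0]]]'
python3 - <<'E'
from h import *
togo([.62,.268,.0165])
W=manip.get_image("side"); cv2.imwrite("pics/s6.png",cv2.resize(W["frame"][190:390,30:280,::-1],(750,600)))
E
```

```text
time: 11.6
tcp_pos: [0.619, 0.2642, 0.0919]
ee_rot: [2.501, -1.896, -0.002]
wrist_force: [0.5, -0.7, -1.8]
grip_width: 0.0385
time: 12.1
tcp_pos: [0.6194, 0.2646, 0.0335]
ee_rot: [2.502, -1.896, -0.001]
wrist_force: [0.2, -0.1, -1.9]
grip_width: 0.0381
shift [-0.021 -0.01   0.113] tcp [0.6194 0.2646 0.0335] yawx -74.3 t 12.1
```

View pics/s6.png

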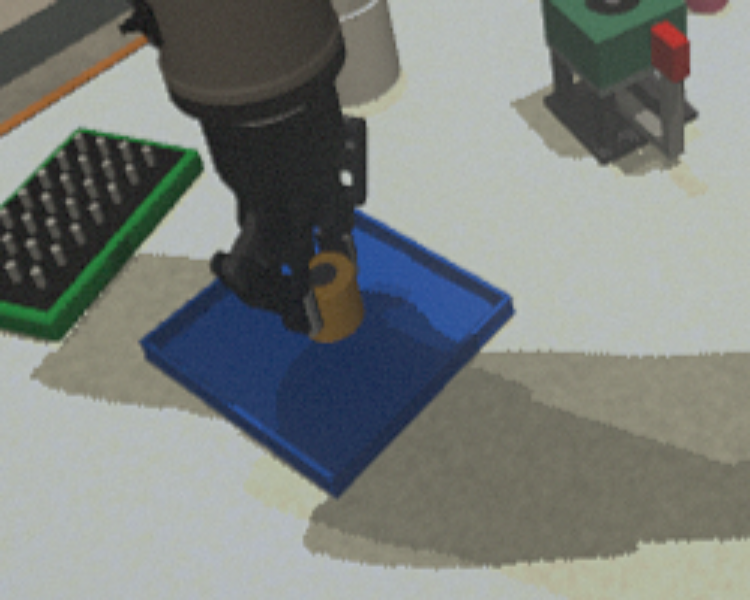

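The bush hangs over the middle of the tray at (335,300). Lowering gently.

```bash

python3 -m handwheel '[[[0,0,0.03],[0,0,0]],[[0,0,0.06],[0,0,0]],[[0,0,0.08],[0,0,0]],[[0,0,0.095],[0,0,0]],[[0,0,0.1],[0,0,0]]]'
python3 -m handwheel '[[[0,0,0.005],[0,0,0]],[[0,0,0.01],[0,0,0]],[[0,0,0.015],[0,0,0]],[[0,0,0.015],[0,0,0]],[[0,0,0.015],[0,0,0]]]'
```

```text
time: 12.65
tcp_pos: [0.6199, 0.2651, 0.0196]
ee_rot: [2.504, -1.897, -0.0]
wrist_force: [-0.6, -0.7, -2.6]
grip_width: 0.0385
time: 13.15
tcp_pos: [0.62, 0.2651, 0.0176]
ee_rot: [-2.504, 1.897, 0.0]
wrist_force: [-0.2, 0.1, -3.5]
grip_width: 0.0386
```

```bash

python3 -m handwheel '[[[0,0,0.005],[0,0,0]],[[0,0,0.01],[0,0,0]],[[0,0,0.015],[0,0,0]],[[0,0,0.02],[0,0,0]],[[0,0,0.02],[0,0,0]]]'
```

```text
time: 13.65
tcp_pos: [0.6202, 0.2652, 0.0168]
ee_rot: [-2.503, 1.897, 0.0]
wrist_force: [-13.1, -4.3, 33.6]
grip_width: 0.038
```

Contact with the floor. I'll ease off and release.

```bash

python3 -m handwheel '[[[0,0,-0.01],[0,0,0]],[[0,0,-0.014],[0,0,0]],[[0,0,-0.014],[0,0,0]],[[0,0,-0.014],[0,0,0]],[[0,0,-0.014],[0,0,0]]]'
python3 -m handwheel '[[[0,0,-0.014],[0,0,0]],[[0,0,-0.014],[0,0,0]],[[0,0,-0.014],[0,0,0]],[[0,0,-0.014],[0,0,0]],[[0,0,-0.014],[0,0,0]]]' 0.8
python3 -m handwheel '[[[0,0,-0.1],[0,0,0]],[[0,0,-0.3],[0,0,0]],[[0,0,-0.55],[0,0,0]],[[0,0,-0.8],[0,0,0]],[[0,0,-0.95],[0,0,0]]]'
python3 -m handwheel '[[[0,0,0],[0,0,0]],[[0,0,0],[0,0,0]],[[0,0,0],[0,0,0]],[[0,0,0],[0,0,0]],[[0,0,0],[0,0,0]]]'
python3 - <<'E'
from h import *
W=manip.get_image("side"); cv2.imwrite("pics/s7.png",cv2.resize(W["frame"][100:384,0:378,::-1],(798,600)))
E
```

```text
time: 14.15
tcp_pos: [0.6202, 0.2652, 0.017]
ee_rot: [-2.504, 1.897, -0.0]
wrist_force: [-2.0, -0.5, 7.7]
grip_width: 0.0382
time: 14.65
tcp_pos: [0.6199, 0.2651, 0.0186]
ee_rot: [2.504, -1.897, -0.0]
wrist_force: [-0.6, 0.1, -0.4]
grip_width: 0.0684
time: 15.15
tcp_pos: [0.621, 0.2653, 0.1656]
ee_rot: [-2.501, 1.896, -0.002]
wrist_force: [0.9, 0.4, -0.4]
grip_width: 0.0683
time: 15.65
tcp_pos: [0.6197, 0.2649, 0.1604]
ee_rot: [2.503, -1.896, -0.001]
wrist_force: [0.4, 0.2, -0.0]
grip_width: 0.0683
```

View pics/s7.png

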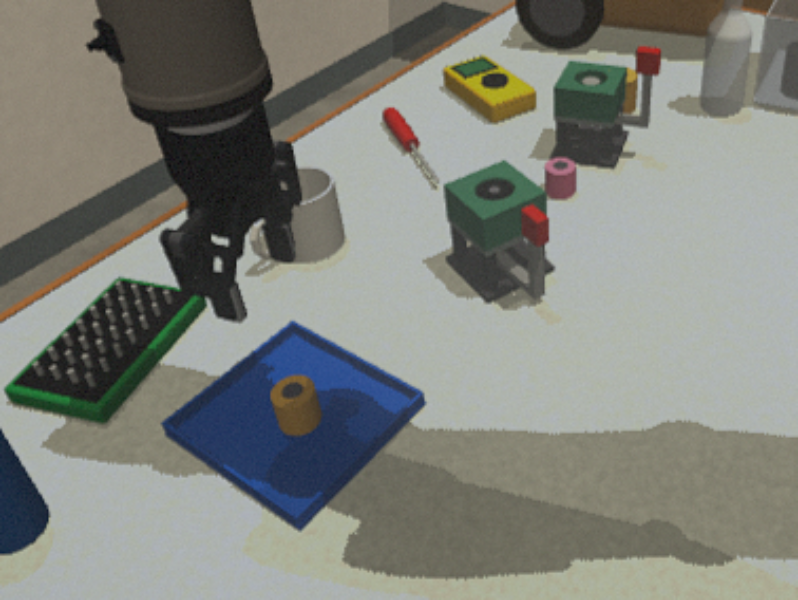

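The bush stands upright near the middle of the tray at (296,405). The gripper is clear, and the roller is still in its nest at (494,188).

```bash
python3 -c "
from bench import manip; manip.close_job()"
```

```text
the job is handed in; nothing more can be done
```

I raised the rod under the brass bush by 38 mm and released its grip. I then gripped the raised bush (the fingers read 38 mm) and lifted it straight out. I set it upright near the middle of the blue tray, let go, backed off and handed the job in at about 16 s; no verdict was reported.

- **Last checks:** The final picture shows the bush upright on the tray floor, the roller still in its nest, and the gripper clear, about 14 cm above where it let go. The wrist force was near zero.
- **Less smooth than planned:**
  - Setting the bush down briefly pressed it on the floor with about 34 N. I eased this to 8 N before opening.
  - Closing on the red grip gave an unexplained upward force of about 13 N.
  - The first wrist picture was taken before the arm had settled and was off by a few millimetres, so I measured again.
- **Not measured:** I judged the bush's tilt and the roller's position by eye from the picture.

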